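# Draw off the polishing balls: hold the hopper's cam gate open

### The job

Put the steel pan on the bench under the spout of the ball hopper. Then swing the red-gripped cam lever up to its highest lift, where it stands straight up and the gate is fully raised, and hold it there so that all eight balls run out into the pan; finish while still holding the lever at the top, as the gate springs shut when let go. Leave the brass crown, the jar and the small bowl where they are.

Things in the scene. Friction and masses are not known exactly. Their poses are not given: they have to be found in the camera images.
- hopper: Fixed bench hopper: aluminium bin on grey legs, 132 mm wide, 205 deep, 310 tall. Origin on the bench under the middle of the front wall's outer face; -x points out of the front (the way balls run out), +y to the lever's side, z up. Cam shaft along its y, 48 mm in front of the wall, 190 mm up: two brass eccentric discs lift the yellow gate by its top flange. Balls leave by a 20 degree chute.
- spout (a point): Middle of the spout's lip, upper face: 65 mm in front of the hopper's front wall, 83 mm above the bench; spout 132 mm wide, its underside 78 mm above the bench. With the gate open the balls drop off it and land 20 to 80 mm farther out, so the pan's centre belongs about 60 mm farther out than the lip. Axes as the hopper's.
- lever (a joint): Angle (rad) of the cam lever. 0: gate shut, lever leaning out of the hopper's front, 20 degrees below level. Grows as the lever swings up and back towards the hopper; 1.92: straight up, cams at highest lift. Beyond it the gate sinks again, to the stop at 2.40. Spring and weight bring it back to 0 when let go; it takes up to 8 N at the grip.
- lever_grip (a point): Centre of the lever's red round grip: 18 mm diameter, 92 mm long, parallel to the cam shaft (hopper's y), sticking out sideways from the end of a flat steel bar, away from the bin; 110 mm from the cam shaft's axis, 142 mm to the +y side of the hopper's middle. 152 mm above the bench at lever 0, 300 mm at the top.
- gate (a joint): Lift (m) of the yellow gate: 0 shut, 0.027 at the cams' highest point.
- pan_mid (a point): Centre of the loose steel catch pan, 25 mm above its underside. Square open pan 160 x 160 mm, 50 mm high, walls and floor 4 mm, 0.3 to 0.65 kg. Its straight handle points to its -x; z up.
- pan_handle (a point): Grasp point on the pan's black straight handle: 135 mm from the pan's centre along the pan's -x, 42 mm above the bench. The handle is 100 mm long (81 to 181 mm from the pan's centre), 16 mm wide and 16 mm high, flat-sided. Axes as the pan's.
- ball0_center (a point): Centre of a white porcelain polishing ball, 20 mm diameter, 13 g; one of eight lying in the hopper behind the shut gate.
- ball1_center (a point): Centre of a white porcelain polishing ball, 20 mm diameter, 13 g; one of eight lying in the hopper behind the shut gate.
- ball2_center (a point): Centre of a white porcelain polishing ball, 20 mm diameter, 13 g; one of eight lying in the hopper behind the shut gate.
- ball3_center (a point): Centre of a white porcelain polishing ball, 20 mm diameter, 13 g; one of eight lying in the hopper behind the shut gate.
- ball4_center (a point): Centre of a white porcelain polishing ball, 20 mm diameter, 13 g; one of eight lying in the hopper behind the shut gate.
- ball5_center (a point): Centre of a white porcelain polishing ball, 20 mm diameter, 13 g; one of eight lying in the hopper behind the shut gate.
- ball6_center (a point): Centre of a white porcelain polishing ball, 20 mm diameter, 13 g; one of eight lying in the hopper behind the shut gate.
- ball7_center (a point): Centre of a white porcelain polishing ball, 20 mm diameter, 13 g; one of eight lying in the hopper behind the shut gate.
- crown_mid (a point): Bystander: finished brass lotus crown, 95 mm across, 58 mm high; point 25 mm above the bench on its axis.
- jar_mid (a point): Bystander: amber jar with a black cap, 60 mm diameter, 75 mm high; point half-way up.
- bowl_mid (a point): Bystander: small steel bowl, 96 mm diameter, 42 mm high; point half-way up.

How it is judged:
On the way, in this order (a step that is already met when the one before it is completed fails the run):
1. the pan stands on the bench under the spout while the gate is still shut (x of spout in the frame of pan_mid between -0.078 and 0.078 m and y of spout in the frame of pan_mid between -0.078 and 0.078 m and height (world z) of pan_mid below 0.032 m and angle between pan_mid's own z axis and vertical below 0.1 rad and value of joint gate below 0.004 m), for 0.2 s.
2. the cam lever is at its highest lift, held by the gripper (value of joint lever between 1.75 and 2.09 rad and value of joint gate above 0.0255 m and contact force between the fingers and lever above 0.5 N), for 0.3 s.
At the end, for the whole second after the job is handed in: The fingers hold the lever within 0.17 rad of straight up (joint 1.75 to 2.09), gate lifted over 25.5 mm by the lever alone, pan flat on the bench with the spout lip over it, all eight balls in the pan, bystanders within 30 mm of their places (all of step 2 and x of spout in the frame of pan_mid between -0.078 and 0.078 m and y of spout in the frame of pan_mid between -0.078 and 0.078 m and height (world z) of pan_mid below 0.032 m and angle between pan_mid's own z axis and vertical below 0.1 rad and x of ball0_center in the frame of pan_mid between -0.079 and 0.079 m and y of ball0_center in the frame of pan_mid between -0.079 and 0.079 m and z of each of ball0_center, ball1_center, ball2_center, ball3_center, ball4_center, ball5_center, ball6_center, ball7_center in the frame of pan_mid below 0.025 m and x of ball1_center in the frame of pan_mid between -0.079 and 0.079 m and y of ball1_center in the frame of pan_mid between -0.079 and 0.079 m and x of ball2_center in the frame of pan_mid between -0.079 and 0.079 m and y of ball2_center in the frame of pan_mid between -0.079 and 0.079 m and x of ball3_center in the frame of pan_mid between -0.079 and 0.079 m and y of ball3_center in the frame of pan_mid between -0.079 and 0.079 m and x of ball4_center in the frame of pan_mid between -0.079 and 0.079 m and y of ball4_center in the frame of pan_mid between -0.079 and 0.079 m and x of ball5_center in the frame of pan_mid between -0.079 and 0.079 m and y of ball5_center in the frame of pan_mid between -0.079 and 0.079 m and x of ball6_center in the frame of pan_mid between -0.079 and 0.079 m and y of ball6_center in the frame of pan_mid between -0.079 and 0.079 m and x of ball7_center in the frame of pan_mid between -0.079 and 0.079 m and y of ball7_center in the frame of pan_mid between -0.079 and 0.079 m and contact force between each of the arm, the fingers and gate below 0.1 N and distance of each of crown_mid, jar_mid, bowl_mid from where it was at the start of the episode below 0.03 m); the arm keeps its last pose, push and grip.
It fails at once if the crown is pushed away or knocked over (distance of crown_mid from where it was at the start of the episode above 0.03 m or angle between crown_mid's own z axis and vertical above 0.5 rad).
It fails at once if the jar is pushed away or knocked over (distance of jar_mid from where it was at the start of the episode above 0.03 m or angle between jar_mid's own z axis and vertical above 0.5 rad).
It fails at once if the bowl is pushed away or knocked over (distance of bowl_mid from where it was at the start of the episode above 0.03 m or angle between bowl_mid's own z axis and vertical above 0.5 rad).
It also fails if it takes over 51 s, if anything falls off the work surface, if the arm or the gripper's body presses on something with over 40 N, if the wrist force passes 120 N, or if a joint passes its speed limit or range.

### The arm

A 7-joint arm with a two-finger parallel gripper is mounted at the origin on the work surface. World frame = base frame: x ahead of the robot, y to its left, z up, the work surface at z = 0. Lengths are in m, angles in rad, forces in N, time in s.
With the tool pointing down it reaches from about 0.425 to 0.875 m from the base axis. Payload 4.7 kg.
Tool frame: the origin (TCP) lies between the finger pads; the fingertips stand ctrl.tip_reach ahead of it and the grasp point (between the pads) lies 5 mm behind it (ctrl.tip_reach is the distance from the TCP to the fingertips, in m); z points along the fingers, y is the direction in which the jaws open and shut (so a half turn about z gives the same grasp; the last joint's range is limited). The gripper opens to 87 mm and grips with 3 to 60 N. Pads are 19 mm wide; open, the fingers measure 117 mm over their backs; the gripper's body (75 mm by 190 mm) begins 51 mm behind the grasp point.
Start: joints at [1.173, 0.321, -0.07, 1.45, 0.023, 1.371, -0.057], TCP at [0.26, -0.596, 0.237] pointing down, gripper open.
Joint ranges: [-2.86, 2.86], [-0.3, 2.09], [-1.38, 1.24], [0.06, 2.45], [-1.56, 4.7], [0.09, 2.05], [-2.69, 2.69]. Speed limits (rad/s): [2.57, 2.57, 3.14, 3.14, 3.14, 3.14, 3.14].

### API

Orientations are given as a rotation vector (axis times angle).
In Python, from bench import ctrl gives the robot as it stands.
- The arm moves only by the shell command python3 -m handwheel 'ROWS' [FORCE]. ROWS is JSON, a list of rows, each a list of 7 numbers: the shift along the tool's x, y, z in mm, then the turn, a rotation vector about the tool's x, y, z in rad, then the gripper's target within -1 to 1 (shut at 1, half-way at 0, fully open at -1). In form: [[dx, dy, dz, ax, ay, az, grip], ...]. A call has 1 to 12 rows; each row is the pose to reach, as a shift and turn from the pose commanded when the call began, along the tool's axes at that moment; what a row does not reach only later rows make up. A row lasts 1/8 s, in which the tool goes at most 62.5 mm and 10.7 degrees, less where a joint would pass 70% of its speed; a pose out of reach is approached as far as the arm can. A call with a gripper value outside its range is refused whole. The fingers move at their own pace and stop on an object; FORCE is the grip in N (left out, the last holds). Time passes only in rows, so rows that repeat a pose let the fingers close. It gives the time, the measured TCP pose, the force and the opening at its end, in the units of the state.
- ctrl.get_state(): the state, without advancing time (a new reading comes with each control period).
- ctrl.get_image(name): name is "scene" or "top" or "wrist"; returns the picture (420x560x3 uint8, red, green, blue); there is no depth.
- ctrl.camera_model(name): a dict with "mtx" (3x3 intrinsics, pixels), "k1" (the pictures are not rectified: a ray, as slopes to the right and down, at radius r is drawn at 1 + k1 r^2 times it, then the intrinsics apply), "xyz" and "orientation" of the camera in the world. Camera axes: x right, y up, looking along -z (the intrinsics and any distortion apply to the point x, -y, -z); pixel columns grow to the right and rows downward; lengths in m; the calibration is good to about 2 mm. A picture is of the moment at which its call begins: read the wrist's pose just before it. camera_model takes no time and is no camera call; for the wrist camera it gives the pose at the moment of the call.
- ctrl.close_job(): hands the job in, once; it reports no verdict.
The state is a dict: "time": time; "joint_positions": joint angles; "qd": joint speeds; "joint_torque": joint torques, N m; "position": TCP position; "tool_rot": TCP orientation; "ft_force": force on the tool from outside, world axes, zero at the start; "torque": the same for the moment, N m; "grip_width": opening from 0.0 (shut) to 1.0 (fully open).
Only numpy, scipy, OpenCV 4.12 (cv2) and the standard library are available. Lean on these libraries where they do the work, as an engineer would, in place of code of your own. Each camera call takes 0.05 s, during which the arm holds its last target.

## Working session

There is one attempt and no reset: what is moved stays moved. The work goes in short steps, Python scripts to look and compute and a shell command to move; the robot and the scene stay as the last step left them, time stands still between calls to the robot, and variables do not carry over. Pictures are saved under pics/ and viewed, and the job is handed in when it is done.

```bash
ls; mkdir -p pics; python3 - <<'E'
from bench import ctrl
import cv2
print(ctrl.get_state()); print(ctrl.tip_reach)
for n in("scene","top","wrist"):
    m=ctrl.camera_model(n);print(n,m)
    cv2.imwrite(f"pics/{n}0.png",ctrl.get_image(n)[:,:,::-1])
E
```

```text
pics
{'time': 0.0, 'joint_positions': array([ 1.17308124,  0.3217996 , -0.07012683,  1.4516941 ,  0.0226159 ,
        1.37078588, -0.05689079]), 'qd': array([-0.00118207, -0.000449  ,  0.0017352 ,  0.00017054,  0.0003224 ,
       -0.00052777, -0.00127144]), 'joint_torque': array([-8.47177180e-04, -4.91298580e+01, -4.04331805e-01, -3.12527490e+01,
       -6.37756381e-02,  4.37952520e-02,  1.59146066e-04]), 'position': array([ 0.25993855, -0.59518024,  0.23546743]), 'tool_rot': array([-3.07340558e+00, -6.42069012e-01,  7.64637244e-04]), 'ft_force': array([ 0.7617791 , -0.40139685, -0.12788309]), 'torque': array([ 0.04937946, -0.00354541,  0.0037411 ]), 'grip_width': 1.0038198860913778}
0.014
scene {'mtx': array([[525.1171242 ,   0.        , 268.23024979],
       [  0.        , 525.1171242 , 212.80797823],
       [  0.        ,   0.        ,   1.        ]]), 'k1': 0.04119172827091784, 'xyz': array([0.34109732, 0.66695625, 1.11631755]), 'orientation': array([ 0.12369587, -0.83164402, -2.69011113])}
top {'mtx': array([[473.71866579,   0.        , 277.34457212],
       [  0.        , 473.71866579, 205.57753843],
       [  0.        ,   0.        ,   1.        ]]), 'k1': 0.023561883405737036, 'xyz': array([0.38332561, 0.01306511, 1.16388521]), 'orientation': array([ 0.13373841, -0.11995464, -1.57846865])}
wrist {'mtx': array([[345.70635561,   0.        , 284.20984532],
       [  0.        , 345.70635561, 216.81940111],
       [  0.        ,   0.        ,   1.        ]]), 'k1': -0.05883777386722521, 'xyz': array([ 0.32124224, -0.56864648,  0.38331946]), 'orientation': array([-0.22305361,  0.14584711, -1.15307037])}
```

View pics/scene0.png

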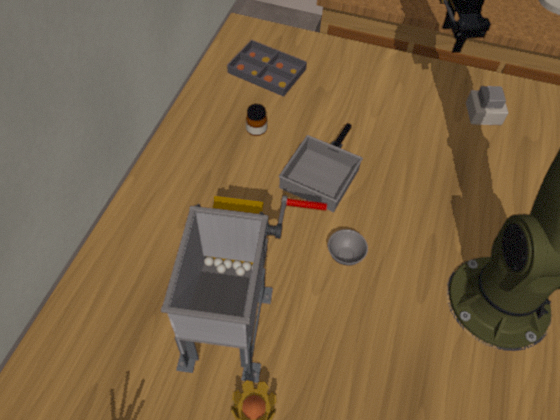

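View pics/top0.png

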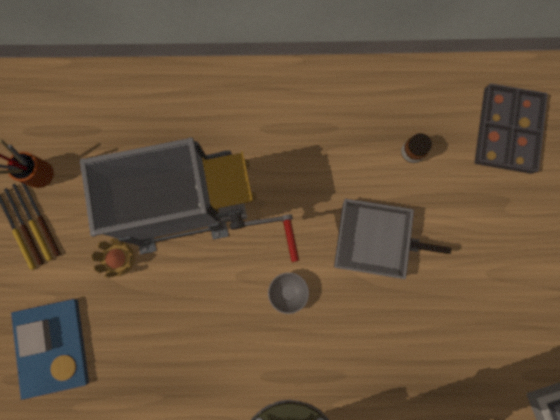

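View pics/wrist0.png

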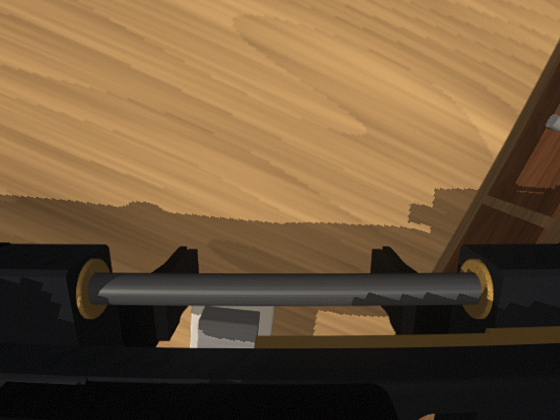

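The top view shows the hopper at (150,190) with its spout facing right, the red grip at (290,240), the pan at (375,238) with its handle to the right at (432,246), the bowl at (289,292) and the jar at (417,148). Next I'll measure these.

```bash
cat > h.py <<'E'
from bench import ctrl
import cv2, numpy as np
from scipy.spatial.transform import Rotation as R
def ray(m,px):
    d=(np.array(px,float)-m['mtx'][:2,2])/np.diag(m['mtx'])[:2]
    u=d.copy()
    for _ in range(20): u=d/(1+m['k1']*(u@u))
    v=R.from_rotvec(m['orientation']).apply([u[0],-u[1],-1]); return m['xyz'],v/np.linalg.norm(v)
def onplane(m,px,z):
    o,v=ray(m,px); return o+v*(z-o[2])/v[2]
def tri(m1,p1,m2,p2):
    o1,a=ray(m1,p1);o2,b=ray(m2,p2)
    s=np.linalg.lstsq(np.c_[a,-b],o2-o1,rcond=None)[0]
    P,Q=o1+a*s[0],o2+b*s[1]; return (P+Q)/2,np.linalg.norm(P-Q)
def proj(m,P):
    c=R.from_rotvec(m['orientation']).inv().apply(np.array(P)-m['xyz'])
    u=np.array([c[0]/-c[2],-c[1]/-c[2]]);u=u*(1+m['k1']*(u@u));return u*np.diag(m['mtx'])[:2]+m['mtx'][:2,2]
E
python3 - <<'E'
from h import *
np.set_printoptions(precision=4,suppress=True)
ends={}
for n in("scene","top"):
    im=cv2.imread(f"pics/{n}0.png");hsv=cv2.cvtColor(im,cv2.COLOR_BGR2HSV)
    r=((hsv[...,0]<6)|(hsv[...,0]>174))&(hsv[...,1]>200)&(hsv[...,2]>80)
    k,l,st,c=cv2.connectedComponentsWithStats(r.astype('uint8'))
    for i in range(1,k):
        if st[i,4]>80:
            pts=np.argwhere(l==i)[:,::-1].astype('float32'); rr=cv2.minAreaRect(pts);print(n,st[i],c[i],rr)
            bx=cv2.boxPoints(rr); print(bx)
    big=cv2.resize(im,None,fx=1,fy=1)
t=cv2.imread("pics/top0.png")
cv2.imwrite("pics/z1.png",cv2.resize(t[120:320,60:260],None,fx=3,fy=3,interpolation=cv2.INTER_CUBIC))
cv2.imwrite("pics/z2.png",cv2.resize(t[120:320,260:460],None,fx=3,fy=3,interpolation=cv2.INTER_CUBIC))
s=cv2.imread("pics/scene0.png")
cv2.imwrite("pics/z3.png",cv2.resize(s[110:380,160:380],None,fx=2.2,fy=2.2,interpolation=cv2.INTER_CUBIC))
E
```

```text
scene [287 199  39  11 248] [306.2379 204.    ] ((306.1798095703125, 204.00161743164062), (38.56333541870117, 6.552987098693848), 6.842773914337158)
[[286.6451 204.9575]
 [287.4259 198.4511]
 [325.7145 203.0458]
 [324.9337 209.5521]]
```

View pics/z1.png

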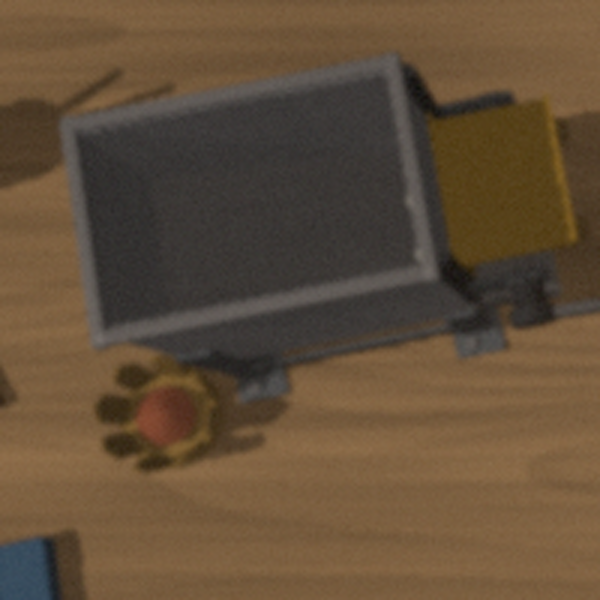

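View pics/z2.png

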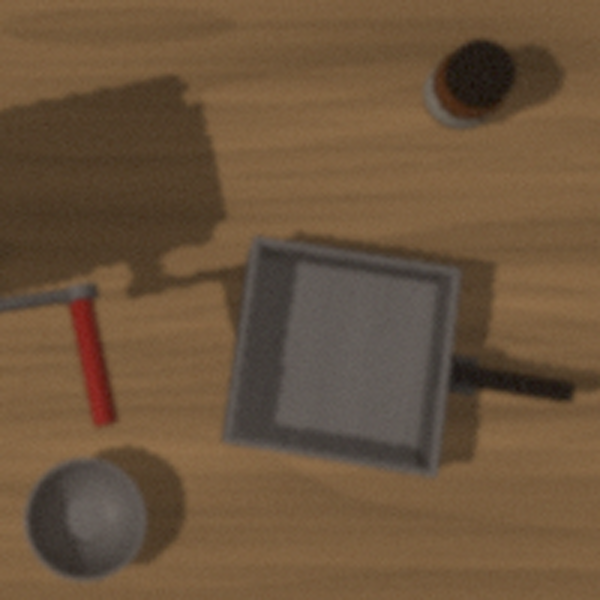

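View pics/z3.png

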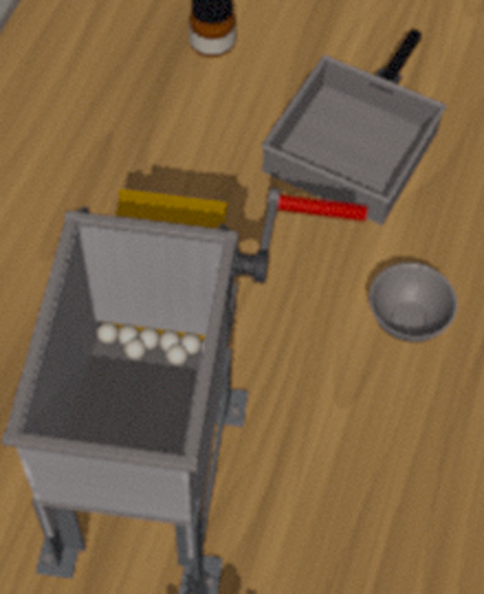

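```bash
python3 - <<'E'
from h import *
np.set_printoptions(precision=4,suppress=True)
m=ctrl.camera_model("top");ms=ctrl.camera_model("scene")
f=lambda x,y,o:(np.array([x,y])-1)/3+np.array(o)
H=[onplane(m,f(x,y,(60,120)),.31) for x,y in[(62,118),(395,55),(440,272),(100,345)]]
print("hopper",*H,[np.linalg.norm(H[i]-H[(i+1)%4]) for i in range(4)])
P=[onplane(m,f(x,y,(260,120)),.05) for x,y in[(255,238),(460,268),(435,474),(224,441)]]
print("pan",*P,[np.linalg.norm(P[i]-P[(i+1)%4]) for i in range(4)],np.mean(P,0))
print("handle",onplane(m,f(458,375,(260,120)),.042),onplane(m,f(574,391,(260,120)),.042))
print("jar",onplane(m,f(480,76,(260,120)),.075),"bowl",onplane(m,f(87,519,(260,120)),.042))
g1=f(82,299,(260,120));g2=f(106,424,(260,120))
print("grip plane",onplane(m,g1,.152),onplane(m,g2,.152))
print(tri(m,(g1+g2)/2,ms,(306.2,204)))
ex=(H[0]+H[3]-H[1]-H[2])/2;ex[2]=0; print(np.linalg.norm(ex)); ex/=np.linalg.norm(ex)
ey=np.cross([0,0,1],ex); o=(H[1]+H[2])/2;o[2]=0
print("o",o,"ex",ex,"ey",ey,"yaw",np.arctan2(ex[1],ex[0]))
lip=o-.065*ex; pc=lip-.06*ex
print("lip",lip,"pan target",pc)
for a in(0,1.92):
    th=-np.radians(20)+a; gp=o-(.048+.11*np.cos(th))*ex+.142*ey; gp[2]=.19+.11*np.sin(th); print("grip",a,gp,proj(m,gp))
E
```

```text
hopper [0.6143 0.3844 0.31  ] [0.6523 0.1793 0.31  ] [0.5151 0.1495 0.31  ] [0.4731 0.3538 0.31  ] [np.float64(0.208590842945561), np.float64(0.1404515749566207), np.float64(0.2085417186015032), np.float64(0.14454229923284664)]
pan [ 0.5785 -0.1387  0.05  ] [ 0.5525 -0.2993  0.05  ] [ 0.392  -0.2709  0.05  ] [ 0.4188 -0.1093  0.05  ] [np.float64(0.16267755021712083), np.float64(0.16294104396641862), np.float64(0.1638143530934524), np.float64(0.16237351950430892)] [ 0.4855 -0.2046  0.05  ]
handle [ 0.4687 -0.2952  0.042 ] [ 0.4553 -0.3846  0.042 ]
jar [ 0.7016 -0.3165  0.075 ] bowl [ 0.3602 -0.0022  0.042 ]
grip plane [0.5177 0.0006 0.152 ] [ 0.4284 -0.0151  0.152 ]
(array([ 0.4727, -0.0073,  0.1533]), np.float64(0.00023981646859242794))
0.20855625197783023
o [0.5837 0.1644 0.    ] ex [-0.1918  0.9814  0.    ] ey [-0.9814 -0.1918  0.    ] yaw 1.7638430075008142
lip [0.5962 0.1006 0.    ] pan target [0.6077 0.0417 0.    ]
grip 0 [ 0.4734 -0.0114  0.1524] [292.8907 239.8265]
grip 1.92 [0.4536 0.0901 0.3   ] [239.2849 244.1105]
```

```bash
cat >> h.py <<'E'
def shift(xyz,jaw=None,Rt=None):
    "from measured TCP to target; jaw = world yaw (rad) of tool y with tool straight down"
    s=ctrl.get_state(); R0=R.from_rotvec(s['tool_rot'])
    d=R0.inv().apply(np.array(xyz)-s['position'])*1000
    if Rt is None:
        y=np.array([np.cos(jaw),np.sin(jaw),0]); z=np.array([0,0,-1.]); Rt=R.from_matrix(np.c_[np.cross(y,z),y,z])
    print(s['time'],s['position'].round(4),"mm",d.round(1),"rad",(R0.inv()*Rt).as_rotvec().round(4),s['ft_force'].round(1))
E
python3 - <<'E'
from h import *
print(1)
shift([.463,-.338,.12],1.407-np.pi/2)
E
```

```text
1
0.15 [ 0.26   -0.5953  0.2357] mm [ 289.1 -154.4  115.9] rad [-1.400e-03 -6.000e-04 -9.952e-01] [-0.3  0.1 -0.6]
```

```bash
python3 -m handwheel '[[289,-154,116,0,0,-0.995,-1],[289,-154,116,0,0,-0.995,-1],[289,-154,116,0,0,-0.995,-1],[289,-154,116,0,0,-0.995,-1],[289,-154,116,0,0,-0.995,-1],[289,-154,116,0,0,-0.995,-1],[289,-154,116,0,0,-0.995,-1],[289,-154,116,0,0,-0.995,-1],[289,-154,116,0,0,-0.995,-1]]' 40
python3 - <<'E'
from h import *
cv2.imwrite("pics/w1.png",ctrl.get_image("wrist")[:,:,::-1])
cv2.imwrite("pics/t1.png",ctrl.get_image("top")[:,:,::-1])
shift([.463,-.338,.037],1.407-np.pi/2)
m=ctrl.camera_model("wrist")
for d in (.085,.135,.181): print(proj(m,[.4855-.163*d,-.2046-.987*d,.05]))
E
```

```text
time: 1.27
position: [0.4623, -0.3412, 0.121]
tool_rot: [2.399, 2.026, -0.001]
ft_force: [-0.6, 0.0, -0.5]
grip_width: 0.997
1.375 [ 0.4626 -0.3405  0.1209] mm [ 2.7 -0.  83.9] rad [ 0.0003  0.0009 -0.0033] [-0.3 -0.1 -0.5]
[285.59020403 151.36922155]
[285.81507823 228.28801156]
[285.99387365 291.82034429]
```

View pics/w1.png

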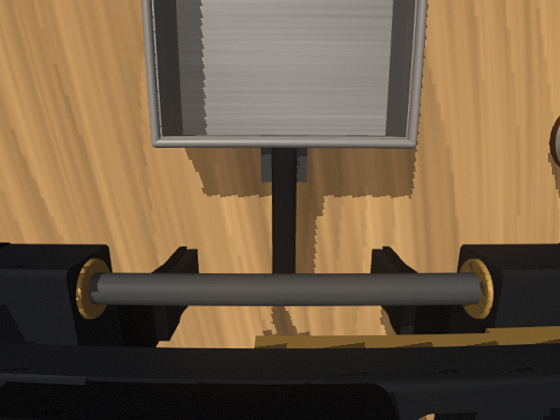

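View pics/t1.png

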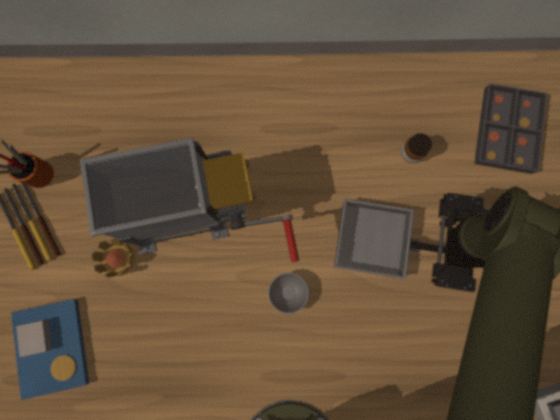

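The wrist view shows the handle centred at column 285, which is where I projected it. Lowering and gripping.

```bash
python3 -m handwheel '[[2,0,60,0,0,0,-1],[2,0,83,0,0,0,-1],[2,0,83,0,0,0,-1],[2,0,83,0,0,0,1],[2,0,83,0,0,0,1],[2,0,83,0,0,0,1],[2,0,83,0,0,0,1],[2,0,83,0,0,0,1]]' 40
python3 - <<'E'
from h import *
ex=np.array([np.cos(1.755),np.sin(1.755),0]);lip=np.array([.5957,.104,0])
g=lip-.06*ex-.135*ex; print(g)
s=ctrl.get_state(); g[2]=s['position'][2]
shift(g,1.755-np.pi/2)
E
```

```text
time: 2.38
position: [0.4637, -0.337, 0.0378]
tool_rot: [2.396, 2.032, -0.0]
ft_force: [0.6, 0.3, -0.6]
grip_width: 0.512
[ 0.63141693 -0.08770107  0.        ]
2.375 [ 0.4637 -0.337   0.0378] mm [ 2.733e+02  1.247e+02 -1.000e-01] rad [ 2.000e-04  4.000e-04 -3.482e-01] [ 0.6  0.3 -0.6]
```

```bash
python3 -m handwheel '[[0,0,0,0,0,0,1],[0,0,0,0,0,0,1],[0,0,0,0,0,0,1],[0,0,0,0,0,0,1],[0,0,0,0,0,0,1]]' 40
python3 -m handwheel '[[0,0,-2,0,0,0,1],[15,30,-3,0,0,0,1],[30,65,-3,0,0,0,1],[50,100,-3,0,0,-0.03,1],[80,125,-3,0,0,-0.07,1],[115,125,-3,0,0,-0.12,1],[150,125,-3,0,0,-0.17,1]]' 40
python3 - <<'E'
from h import *
cv2.imwrite("pics/w2.png",ctrl.get_image("wrist")[:,:,::-1])
cv2.imwrite("pics/t2.png",ctrl.get_image("top")[:,:,::-1])
shift([.6314,-.0877,.038],1.755-np.pi/2)
E
```

```text
time: 3.0
position: [0.4635, -0.3369, 0.0375]
tool_rot: [-2.396, -2.032, 0.0]
ft_force: [0.0, -0.3, 0.3]
grip_width: 0.174
time: 3.88
position: [0.6109, -0.208, 0.04]
tool_rot: [-2.212, -2.23, 0.002]
ft_force: [-0.6, -1.0, -3.3]
grip_width: 0.177
3.975 [ 0.6117 -0.2008  0.0402] mm [112.8  21.4   2.8] rad [-0.0006 -0.0051 -0.1685] [-0.3  2.1 -4. ]
```

View pics/w2.png

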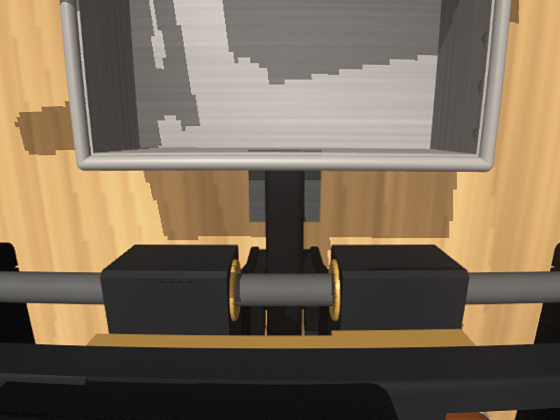

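View pics/t2.png

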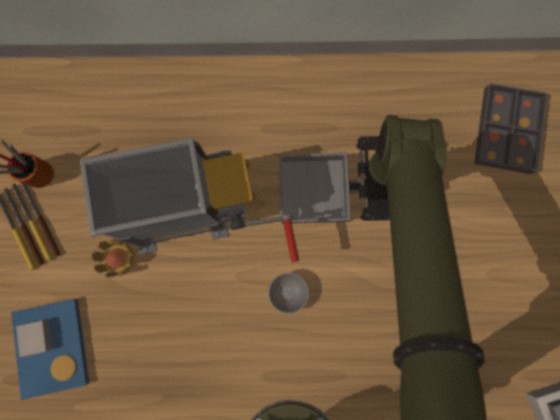

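The pan is firmly held and in line, with its edge passing under the lever bar. On to the final position.

```bash
python3 -m handwheel '[[30,6,0,0,0,-0.05,1],[60,12,0,0,0,-0.1,1],[90,18,0,0,0,-0.15,1],[110,21,0,0,0,-0.17,1],[113,21,1,0,0,-0.17,1],[113,21,2,0,0,-0.17,1],[113,21,3,0,0,-0.17,1]]' 40
python3 - <<'E'
from h import *
cv2.imwrite("pics/w3.png",ctrl.get_image("wrist")[:,:,::-1])
t=ctrl.get_image("top")[:,:,::-1];cv2.imwrite("pics/t3.png",cv2.resize(t[120:320,180:380],None,fx=3,fy=3,interpolation=cv2.INTER_CUBIC))
shift([.6314,-.0877,.037],1.755-np.pi/2)
E
```

```text
time: 4.85
position: [0.6315, -0.097, 0.0375]
tool_rot: [-2.019, -2.406, 0.0]
ft_force: [-3.0, 2.0, 3.6]
grip_width: 0.177
4.95 [ 0.6316 -0.097   0.0375] mm [9.2 1.4 0.5] rad [-0.0004 -0.0001 -0.0097] [-0.3  0.8 -2. ]
```

View pics/w3.png

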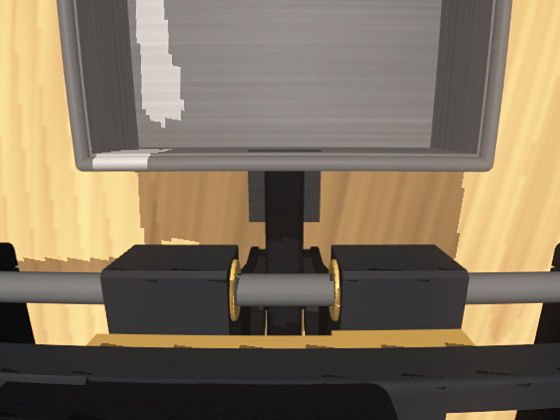

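View pics/t3.png

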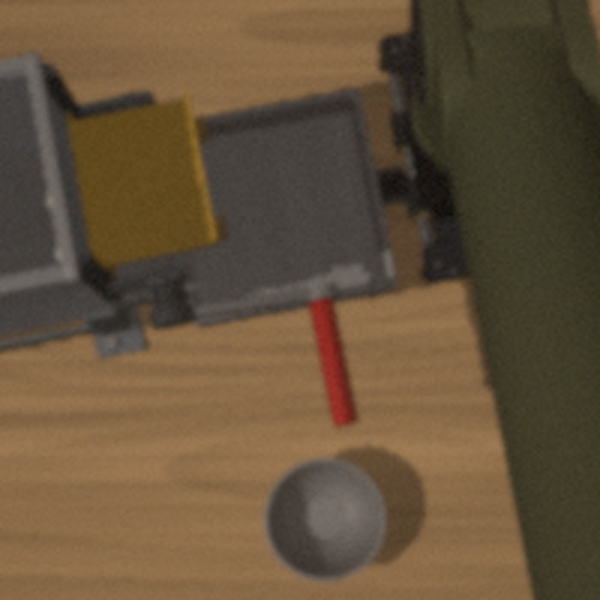

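```bash
python3 - <<'E'
from h import *
m=ctrl.camera_model("top")
A,B=[onplane(m,(np.array(p)-1)/3+[180,120],.05) for p in [(361,90),(393,289)]]
ex=np.array([np.cos(1.755),np.sin(1.755),0]);ey=np.array([-ex[1],ex[0],0]);o=np.array([.5834,.168,0])
for q in(A,B,(A+B)/2+.08*ex): print(q, (q-o)@ex,(q-o)@ey)
E
```

```text
[ 0.70140474 -0.03456887  0.05      ] -0.22075608004544042 -0.07890511552949325
[ 0.53860022 -0.05689345  0.05      ] -0.21288309899833804 0.08523420187605403
[0.60534938 0.03291544 0.05      ] -0.13681958952188925 0.003164543173280363
```

```bash
python3 -m handwheel '[[6,1,0,0,0,0,1],[11,3,0,0,0,0,1],[11,3,0,0,0,0,1],[11,3,0,0,0,0,1],[11,3,0,0,0,0,-1],[11,3,0,0,0,0,-1],[11,3,0,0,0,0,-1],[11,3,0,0,0,0,-1],[11,3,0,0,0,0,-1]]' 40
python3 - <<'E'
from h import *
t=ctrl.get_image("top")[:,:,::-1];cv2.imwrite("pics/t4.png",cv2.resize(t[120:320,180:380],None,fx=3,fy=3,interpolation=cv2.INTER_CUBIC))
shift([.6314,-.0877,.037],1.755-np.pi/2);print(ctrl.get_state()['grip_width'])
E
```

```text
time: 6.08
position: [0.6329, -0.0848, 0.0376]
tool_rot: [2.018, 2.408, 0.0]
ft_force: [0.5, 0.0, -0.5]
grip_width: 0.663
6.125 [ 0.6328 -0.0848  0.0375] mm [-2.6 -1.9  0.5] rad [-0.      0.     -0.0082] [-1.  -0.4  0.1]
0.7098410699201188
```

View pics/t4.png

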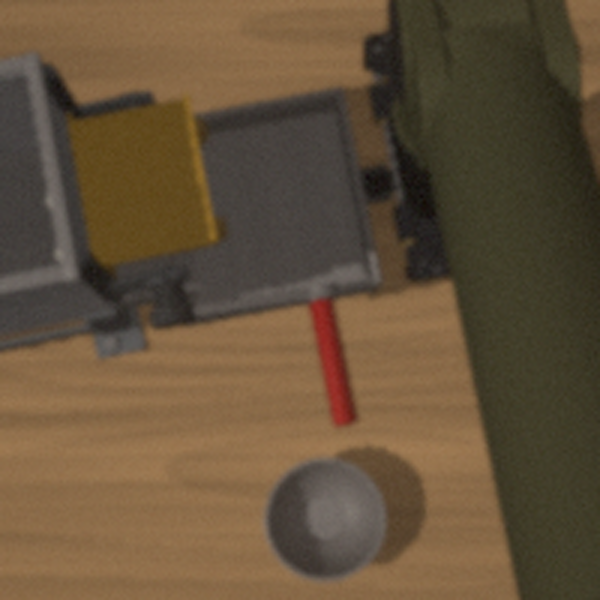

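```bash
python3 -m handwheel '[[0,0,-50,0,0,0,-1],[0,0,-110,0,0,0,-1],[0,0,-170,0,0,0,-1],[0,0,-230,0,0,0,-1],[0,0,-232,0,0,0,-1]]' 40
python3 - <<'E'
from h import *
shift([.470,-.008,.26],-1.387)
E
```

```text
time: 6.75
position: [0.6355, -0.0845, 0.276]
tool_rot: [2.012, 2.401, 0.009]
ft_force: [-0.2, -0.0, 0.2]
grip_width: 1.0
6.75 [ 0.6355 -0.0845  0.276 ] mm [ 104.3 -149.7   14.1] rad [ 0.0107 -0.0052  1.5631] [-0.2 -0.   0.2]
```

```bash
python3 -m handwheel '[[104,-150,8,0,0,1.57,-1],[104,-150,8,0,0,1.57,-1],[104,-150,8,0,0,1.57,-1],[104,-150,8,0,0,1.57,-1],[104,-150,8,0,0,1.57,-1],[104,-150,8,0,0,1.57,-1],[104,-150,8,0,0,1.57,-1],[104,-150,8,0,0,1.57,-1],[104,-150,8,0,0,1.57,-1],[104,-150,8,0,0,1.57,-1],[104,-150,8,0,0,1.57,-1]]' 40
python3 - <<'E'
from h import *
cv2.imwrite("pics/w5.png",ctrl.get_image("wrist")[:,:,::-1])
cv2.imwrite("pics/t5.png",ctrl.get_image("top")[:,:,::-1])
cv2.imwrite("pics/s5.png",ctrl.get_image("scene")[:,:,::-1])
m=ctrl.camera_model("wrist")
print(proj(m,[.5177,.0006,.152]),proj(m,[.4284,-.0151,.152]))
shift([.470,-.008,.147],-1.387);print(ctrl.get_state()['joint_positions'])
E
```

```text
time: 8.12
position: [0.4667, -0.0087, 0.2611]
tool_rot: [-3.129, -0.279, 0.001]
ft_force: [-0.0, -0.4, 0.5]
grip_width: 0.998
[283.13916934 149.53335582] [282.89645447 265.1007308 ]
8.275 [ 0.4669 -0.0087  0.2614] mm [ 3.200e+00 -1.000e-01  1.144e+02] rad [-0.      0.0002 -0.0064] [-0.2  0.  -0.1]
[ 0.57809312 -0.07079222 -0.58153067  1.82722981 -0.0395976   1.37391844
 -1.38788364]
```

View pics/w5.png

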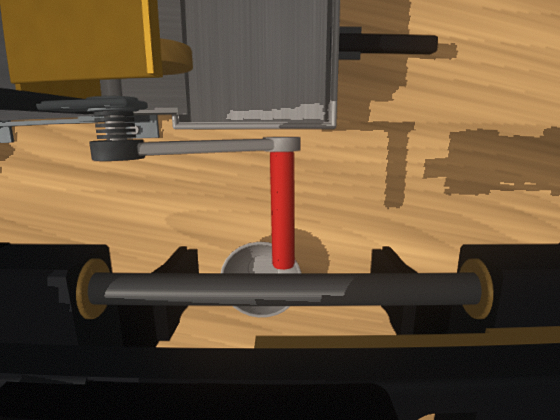

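View pics/t5.png

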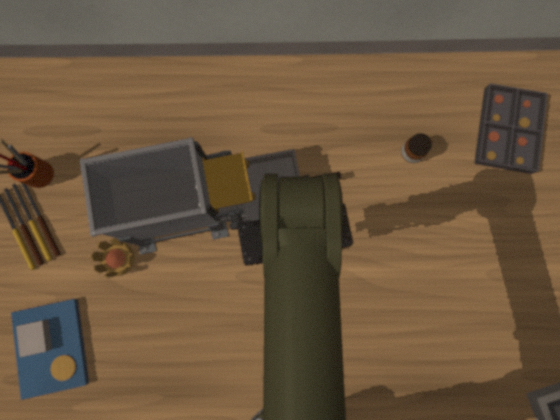

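View pics/s5.png

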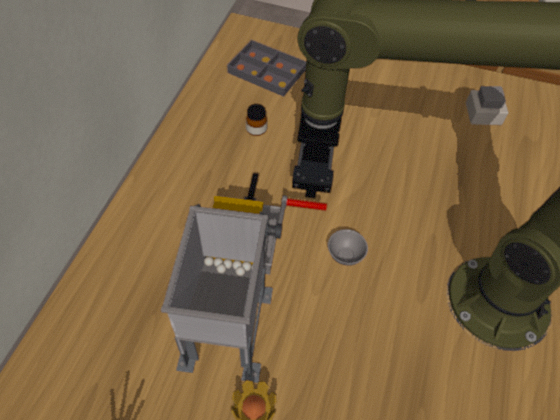

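```bash
python3 -m handwheel '[[-1,0,50,0,0,-0.006,-1],[-1,0,90,0,0,-0.006,-1],[-1,0,113,0,0,-0.006,-1],[-1,0,113,0,0,-0.006,-1],[-1,0,113,0,0,-0.006,1],[-1,0,113,0,0,-0.006,1],[-1,0,113,0,0,-0.006,1],[-1,0,113,0,0,-0.006,1],[-1,0,113,0,0,-0.006,1],[-1,0,113,0,0,-0.006,1],[-1,0,113,0,0,-0.006,1],[-1,0,113,0,0,-0.006,1]]' 30
python3 -m handwheel '[[-1,0,0,0,0,0,1]]' 30
python3 - <<'E'
from h import *
s=ctrl.get_state();print(s['grip_width'],s['ft_force'])
R0=R.from_rotvec(s['tool_rot']);p=s['position'];print(p,s['tool_rot'])
ex=np.array([np.cos(1.755),np.sin(1.755),0]);th0=-np.radians(20)
c=lambda a:-ex*.11*np.cos(th0+a)+np.array([0,0,.11*np.sin(th0+a)])
for a in np.arange(.2,2.2,.2).tolist()+[1.92]: print(round(a,2),(R0.inv().apply(c(a)-c(0))*1000).round(1))
E
```

```text
time: 9.78
position: [0.4657, -0.0076, 0.1485]
tool_rot: [-3.126, -0.287, 0.001]
ft_force: [-1.0, 2.4, 0.1]
grip_width: 0.196
time: 9.9
position: [0.4657, -0.0076, 0.1487]
tool_rot: [-3.127, -0.288, -0.003]
ft_force: [3.1, 4.8, -1.1]
grip_width: 0.196
0.19640186868372522 [ 3.08978203  4.80775139 -1.10743565]
[ 0.46565415 -0.00761491  0.14866142] [-3.12671162e+00 -2.88385241e-01 -2.82372741e-03]
0.2 [  0.    5.4 -21.3]
0.4 [  0.1   6.4 -43.2]
0.6 [  0.1   3.1 -64.9]
0.8 [  0.2  -4.5 -85.6]
1.0 [   0.2  -16.  -104.3]
1.2 [   0.2  -31.  -120.3]
1.4 [   0.2  -48.9 -133. ]
1.6 [   0.3  -69.  -141.9]
1.8 [   0.3  -90.4 -146.7]
2.0 [   0.3 -112.4 -147.1]
1.92 [   0.3 -103.6 -147.5]
```

```bash
python3 -m handwheel '[[0,5,-21,0,0,0,1],[0,6,-43,0,0,0,1],[0,3,-65,0,0,0,1],[0,-4,-86,0,0,0,1],[0,-16,-104,0,0,0,1],[0,-16,-104,0,0,0,1]]' 30
python3 - <<'E'
from h import *
s=ctrl.get_state();print(s['position'],s['grip_width'],s['ft_force'])
cv2.imwrite("pics/w6.png",ctrl.get_image("wrist")[:,:,::-1])
cv2.imwrite("pics/s6.png",ctrl.get_image("scene")[:,:,::-1])
E
```

```text
time: 10.65
position: [0.4635, 0.0033, 0.2539]
tool_rot: [3.122, 0.284, 0.006]
ft_force: [2.8, -5.6, -0.5]
grip_width: 0.195
[0.46353683 0.00325536 0.25390686] 0.19476765665930948 [ 2.84154502 -5.56669956 -0.49105454]
```

View pics/w6.png

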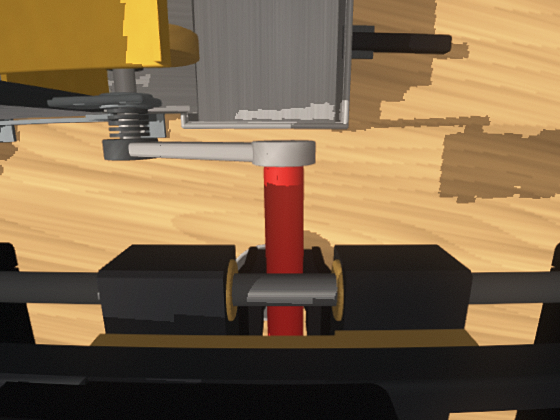

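View pics/s6.png

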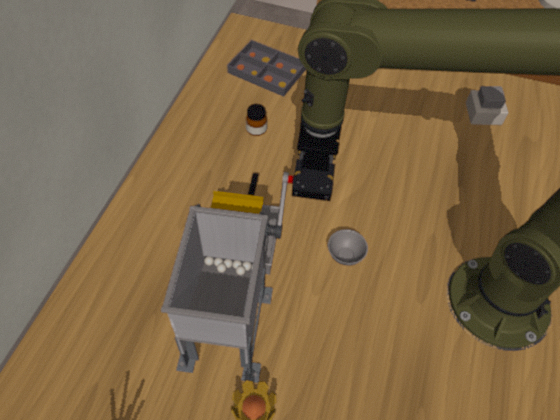

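The lever follows at about 6 N, so I'll continue to the top.

```bash
python3 -m handwheel '[[0,-15,-16,0,0,0,1],[0,-33,-29,0,0,0,1],[0,-53,-38,0,0,0,1],[0,-74,-43,0,0,0,1],[0,-88,-43,0,0,0,1],[0,-88,-43,0,0,0,1],[0,-88,-43,0,0,0,1],[0,-88,-43,0,0,0,1],[0,-88,-43,0,0,0,1],[0,-88,-43,0,0,0,1],[0,-88,-43,0,0,0,1],[0,-88,-43,0,0,0,1]]' 30
python3 - <<'E'
from h import *
shift([.4457,.0958,.296],-1.387);s=ctrl.get_state();print(s['grip_width'])
for n in("wrist","scene","top"): cv2.imwrite(f"pics/{n}7.png",ctrl.get_image(n)[:,:,::-1])
ex=np.array([np.cos(1.755),np.sin(1.755),0]);sh=np.array([.4657,-.0076,.1487+.005])+ex*.11*np.cos(np.radians(20));sh[2]=.19
g=s['position']+[0,0,.005]-sh;print("lever",np.arctan2(g[2],-g@ex)+np.radians(20),np.linalg.norm([g@ex,g[2]]))
E
```

```text
time: 12.25
position: [0.4479, 0.0892, 0.3034]
tool_rot: [3.119, 0.281, 0.011]
ft_force: [-12.2, -9.5, 37.5]
grip_width: 0.192
12.25 [0.4479 0.0892 0.3034] mm [-1.  -7.   7.3] rad [ 0.0102 -0.0064 -0.0043] [-12.2  -9.5  37.5]
0.19170428741320686
lever 1.878094060149356 0.11848139447838968
```

View pics/wrist7.png

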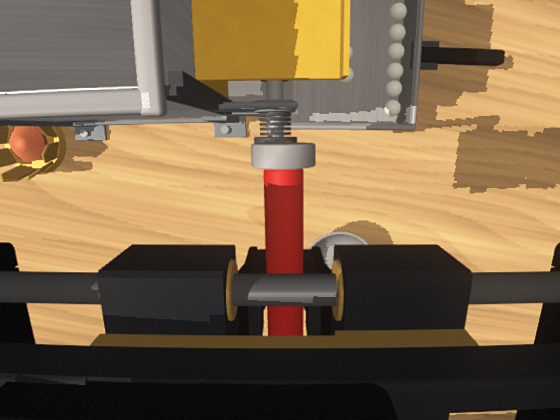

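View pics/scene7.png

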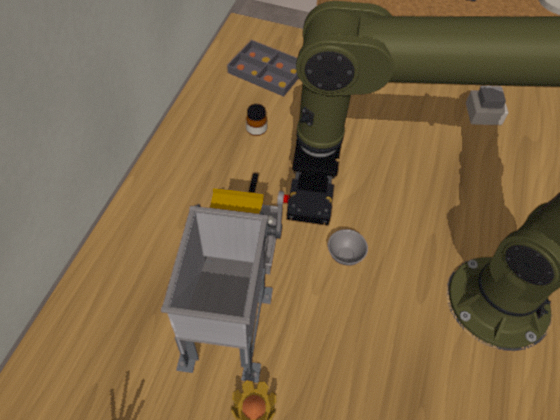

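View pics/top7.png

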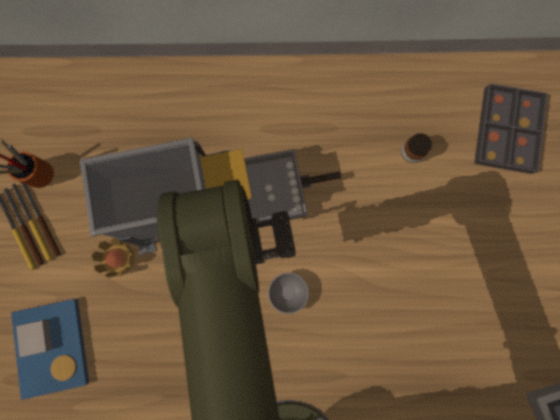

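The lever is at about 1.85–1.88 and the balls are in the pan, but the tool reads +37 N vertically. I'll ease that by raising the target slightly, nudging about 6 mm toward vertical and gripping more gently.

```bash
python3 -m handwheel '[[0,-2,-3,0,0,0,1],[0,-5,-5,0,0,0,1],[0,-5,-5,0,0,0,1],[0,-5,-5,0,0,0,1]]' 20
python3 - <<'E'
from h import *
s=ctrl.get_state();print(s['position'],s['ft_force'],s['torque'],s['grip_width'],s['tool_rot'])
w=ctrl.get_image("wrist")[:,:,::-1];t=ctrl.get_image("top")[:,:,::-1]
cv2.imwrite("pics/w8.png",w);cv2.imwrite("pics/t8.png",cv2.resize(t[130:250,220:340],None,fx=5,fy=5,interpolation=cv2.INTER_CUBIC))
E
```

```text
time: 12.9
position: [0.4473, 0.0938, 0.3034]
tool_rot: [3.121, 0.28, 0.009]
ft_force: [-0.6, -7.3, 12.6]
grip_width: 0.201
[0.44734287 0.09378078 0.3034258 ] [-0.59767932 -7.2527544  12.62939098] [-1.8180859   0.01857677  0.06898072] 0.201191706874231 [3.12147985 0.28011079 0.00886011]
```

View pics/w8.png

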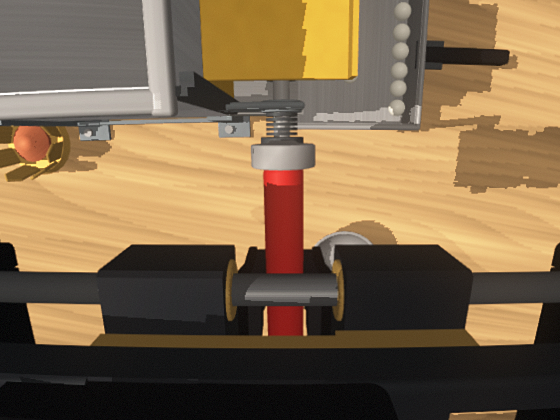

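View pics/t8.png

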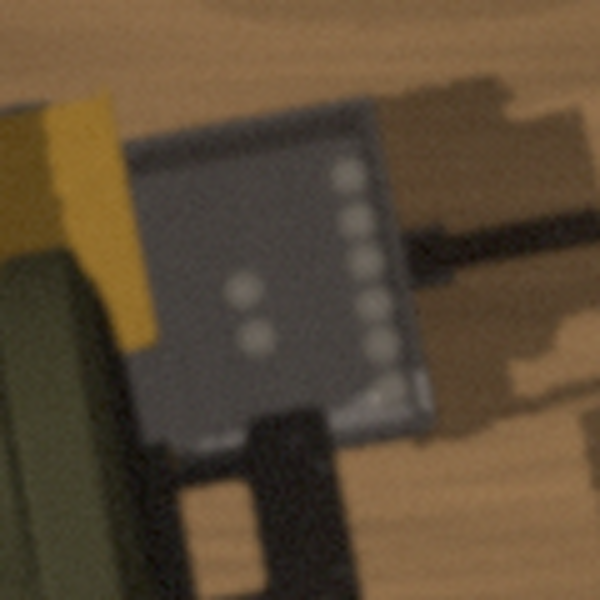

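The wrist view puts the lever boss (283,155) right over the shaft (281,100), so the lever is straight up. The top view shows eight balls in the pan: six along the far wall and two in the middle at (244,290) and (256,338). I'll hold so they settle, then recheck.

```bash
python3 -m handwheel '[[0,0,0,0,0,0,1],[0,0,0,0,0,0,1],[0,0,0,0,0,0,1],[0,0,0,0,0,0,1],[0,0,0,0,0,0,1],[0,0,0,0,0,0,1],[0,0,0,0,0,0,1],[0,0,0,0,0,0,1],[0,0,0,0,0,0,1],[0,0,0,0,0,0,1]]' 20
python3 - <<'E'
from h import *
m=ctrl.camera_model("top");t=ctrl.get_image("top")[:,:,::-1]
s=ctrl.get_image("scene")[:,:,::-1]
a=cv2.resize(t[130:250,220:340],None,fx=3.3,fy=3.3,interpolation=cv2.INTER_CUBIC)
b=cv2.resize(s[160:360,150:350],(396,396),interpolation=cv2.INTER_CUBIC)
cv2.imwrite("pics/c9.png",np.hstack([a,b]))
ex=np.array([np.cos(1.755),np.sin(1.755),0]);ey=np.array([-ex[1],ex[0],0]);o=np.array([.5834,.168,0])
A,B=[onplane(m,np.array(p)/5+[220,130],.05) for p in [(375,98),(432,438)]]
q=(A+B)/2+.08*ex;print("pan centre hopper frame",(q-o)@ex,(q-o)@ey)
E
```

```text
time: 14.25
position: [0.4473, 0.0938, 0.3034]
tool_rot: [3.122, 0.28, 0.009]
ft_force: [-0.2, -7.9, 12.0]
grip_width: 0.197
pan centre hopper frame -0.1255408738531225 0.002779975383849366
```

View pics/c9.png

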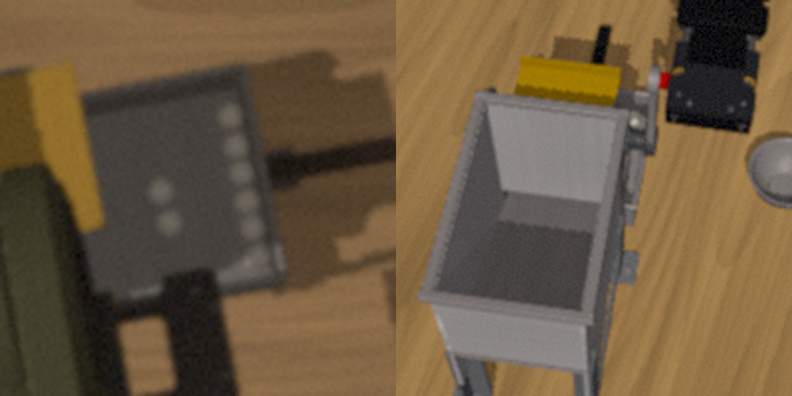

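The hopper is empty, the eight balls are at rest, the pan centre is 60 mm beyond the lip and the forces are steady. Handing in.

```bash
python3 -c "
from bench import ctrl
print(ctrl.close_job())"
```

```text
the job is handed in; nothing more can be done
None
```

The job is handed in at about 14.4 s of the 51 s. The pan is under the spout, and the gripper was holding the lever at the top. I gripped the pan by its handle, slid it under the spout lined up with the hopper and let go. Then I took the red lever grip from above and swung it up in an arc.

**Last checks:**
- **Pan:** its centre is about 60 mm beyond the spout lip and 3 mm to the side. I took flat-on-the-bench from the images and did not measure tilt.
- **Lever:** the wrist view shows it straight up, with the end of the lever right over the shaft. I did not work out its angle again after the last nudge; before it, I estimated 1.85–1.88 rad. I only inferred the gate lift from this.
- **Balls:** I count eight in the pan, and the hopper looks empty. One near the pan's corner is hard to see against the bright wall.
- **Bystanders:** the arm never went close enough to touch the crown, jar or bowl, and they look unmoved. I did not re-measure their positions.

**Disagreement:** on arriving at the top, the tool read +37 N vertically and sat about 8 mm above the target, probably because the grip slipped or rolled in the pads. I moved the target 5 mm up and 5 mm toward vertical and cut the grip force to 20 N. That left a steady 12 N vertically and 8 N sideways. The tool stayed about 8 mm higher on the grip than planned.

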